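# Close up the sample row in the analyser's loading bay

## Task

Put the loose purple-capped tube rack into the loading bay next to the purple-capped rack that already stands there, lengthwise along the bay and flush against the clear back fence. Then push it gently along the fence so that the two racks butt together and the pair comes up firmly against the end plate behind them, leaving no gaps. Keep the racks upright, do not ram the end plate, and leave the yellow-capped rack where it is.

Things in the scene. Friction and masses are not known exactly. Their poses are not given: they have to be found in the camera images.
- bay: Fixed loading bay. Origin at bench level; x to the back fence, y along the bay to its left end; yaw within 0.12 rad. White floor, top 6 mm up, x -95 to 55 mm, no lip at the front (-x). Clear rigid back fence, inner face at x = 45 mm, top 60 mm above the bench, 4 mm above a standing rack's flat sides, so no finger fits between it and a flush rack.
- plate_left: Blue end plate at the bay's +y end, 8 mm thick, 120 mm deep, top 50 mm above the bench. Origin: centre of thickness, on the bay floor (6 mm up); inner face 4 mm from the origin, at bay y = +215 mm when nothing presses. It sits on rubber buffers: it gives outward about 1 mm for every 4 N, 10 mm at most, and comes back when let go. Bay, floor and fence do not give.
- plate_right: The same at the bay's -y end, inner face at bay y = -215 mm, giving outward (-y).
- rack_new: Rigid teal rack with 15 fixed, purple-capped tubes. Flat-sided body 54 mm (x) by 100 mm (y), 50 mm high; caps within this outline up to 68 mm. About 0.3 kg. Origin: centre of underside; z up. Starts loose on the bench in front of the bay, turned up to 0.6 rad.
- rack_mate: Rigid teal rack with 15 fixed, purple-capped tubes. Flat-sided body 54 mm (x) by 100 mm (y), 50 mm high; caps within this outline up to 68 mm. About 0.3 kg. Origin: centre of underside; z up. Loose, stands on the bay floor at the left or the right end (differs), lengthwise along y, within about 1 mm of the fence and 10 to 20 mm short of its end plate. Sliding it takes roughly 1 to 4 N.
- rack_other: Rigid teal rack with 15 fixed, yellow-capped tubes. Flat-sided body 54 mm (x) by 100 mm (y), 50 mm high; caps within this outline up to 68 mm. About 0.3 kg. Origin: centre of underside; z up. Another lot, loose, at the end of the bay where rack_mate is not; to be left alone. The free space between the two standing racks is 190 to 210 mm long.

How it is judged:
By the outcome, as a careful person would: the job done as asked, in the order asked, and still so for the second after the job is handed in, with the robot touching nothing.
It also fails if it takes over 72 s, if anything falls off the work surface, if the arm or the gripper's body presses on something with over 40 N, if the wrist force passes 120 N, or if a joint passes its speed limit or range.

## Robot

A 6-joint arm with a two-finger parallel gripper is mounted at the origin on the work surface. World frame = base frame: x ahead of the robot, y to its left, z up, the work surface at z = 0. Lengths are in mm, angles in rad, forces in N, time in s.
With the tool pointing down it reaches from about 275 to 1000 mm from the base axis. Payload 8.4 kg.
Tool frame: the origin (TCP) lies midway between the tips of the shut fingers; the grasp point (between the pads) lies 19 mm behind it; z points along the fingers, y is the line along which they close (so a half turn about z gives the same grasp; the last joint's range is limited). The gripper opens to 85 mm and grips with 20 to 120 N. Pads are 22 mm wide; open, the fingers measure 114 mm over their backs; the gripper's body (76 mm by 85 mm) begins 54 mm behind the grasp point. The pads swing forward as they close: fully open they stand 13 mm farther back than shut.
Start: joints at [-1.276, 0.353, 1.633, -0, 1.155, -0.002], TCP at [182.787, -597.676, 231.281] pointing down, gripper open.
Joint ranges: [-2.63, 2.63], [-0.92, 2.1], [0.06, 2.66], [-1.3, 4.44], [0, 2.69], [-3.02, 3.02]. Speed limits (rad/s): [2.22, 2.22, 2.79, 3.14, 3.14, 3.14].

## Interface

Orientations are given as [roll, pitch, yaw] about the fixed x, y, z axes, in that order (R = Rz(yaw) Ry(pitch) Rx(roll)).
In Python, from rig import r, cams gives the robot as it stands. The module is installed in compiled form; this text tells all that it offers.
- The arm moves only by the tool send_rows, never from a script. Its argument "targets" is one flat list of numbers, 7 for each row, row after row: the shift along the tool's x, y, z in m, then the turn, a rotation vector about the tool's x, y, z in rad, then the opening, from -1 (shut) to 1 (fully open). In form: [tx, ty, tz, wx, wy, wz, fingers, tx, ty, tz, wx, wy, wz, fingers, ...]. A call has 1 to 12 rows; each row is the pose to reach, as a shift and turn from the pose commanded when the call began, along the tool's axes at that moment; what a row does not reach only later rows make up. A row lasts 1/12 s, in which the tool goes at most 41.7 mm and 7.16 degrees, less where a joint would pass 70% of its speed; a pose out of reach is approached as far as the arm can. A call with a gripper value outside its range is refused whole. The fingers move at their own pace and stop on an object; "grip_force" is the grip in N (left out, the last holds). Time passes only in rows, so rows that repeat a pose let the fingers close. It gives the time, the measured TCP pose, the force, the opening and the grip force at its end, in the units of the state.
- r.sense(): the state, without advancing time (a new reading comes with each control period).
- cams.grab_frame(name): name is "side" or "top" or "wrist"; returns a dict with "color" (480x640x3 uint8, blue, green, red), "fx", "fy", "cx", "cy" (pixels), "xyz" and "attitude" of the camera in the world. Camera axes: x right, y down, z forward; pixel columns grow to the right and rows downward; lengths in mm; the calibration is good to about 2 mm. A picture is of the moment at which its call begins. There is no depth.
- r.sign_off(): hands the job in; it is judged then, once.
The state is a dict: "clock": time; "qpos": joint angles; "qvel": joint speeds; "joint_efforts": joint torques, N m; "eef_pos": TCP position; "tcp_rot": TCP orientation; "contact_force": force on the tool from outside, world axes, zero at the start; "wrist_torque": the same for the moment, N m; "opening": opening from 0.0 (shut) to 1.0 (fully open); "grasp_force": force on a finger pad.
Only numpy, scipy, OpenCV 4.12 (cv2) and the standard library are available. Lean on these libraries where they do the work, as an engineer would, in place of code of your own. Each camera call takes 0.05 s, during which the arm holds its last target. There are 200 camera calls.

## Working session

There is one attempt and no reset: what is moved stays moved. The work goes in short steps, Python scripts to look and compute and a tool call to move; the robot and the scene stay as the last step left them, time stands still between calls to the robot, and variables do not carry over. Pictures are saved under pics/ and viewed, at most 10 in all, crops included, and the job is handed in when it is done.

Besides the shell and the picture viewer there is one more tool, called by a JSON object that holds its "method" and its "body". send_rows: Moves the arm, as the interface text tells. Its arguments: {"type":"object","properties":{"targets":{"type":"array"},"grip_force":{"type":"number"}},"required":["targets"]}

```bash
mkdir -p pics; python3 - <<'E'
from rig import r,cams
import cv2,pickle
d={}
for n in("side","top"):
    f=cams.grab_frame(n);d[n]=f;cv2.imwrite(f"pics/{n}0.png",f["color"]);print(n,{k:f[k] for k in f if k!="color"})
pickle.dump(d,open("f0.pkl","wb"));print(r.sense())
E
```

```text
side {'fx': 436.2126065203548, 'fy': 436.2126065203548, 'cx': 316.2297366385089, 'cy': 247.70736751558496, 'xyz': array([ 507.40694167, -511.55219956,  467.862547  ]), 'attitude': array([-2.29017735,  0.0171287 , -0.0676034 ])}
top {'fx': 600.7138008192828, 'fy': 600.7138008192828, 'cx': 326.7214123700787, 'cy': 237.99086866067148, 'xyz': array([467.91117073,  26.99613824, 919.63628986]), 'attitude': array([-3.04283579, -0.04143031, -1.55862115])}
{'clock': 0.1, 'qpos': array([-1.27639229e+00,  3.53596389e-01,  1.63405392e+00, -2.16094502e-05,
        1.15521845e+00, -2.40776227e-03]), 'qvel': array([ 0.0006754 , -0.00133768, -0.0024066 , -0.00127288,  0.00030368,
        0.00032026]), 'joint_efforts': array([-6.98554086e-04, -6.06356764e+01, -3.42819357e+01, -1.82513390e-04,
        3.92617163e-03,  5.72560623e-06]), 'eef_pos': array([ 182.65926621, -597.26168435,  230.62833358]), 'tcp_rot': array([-3.14031651e+00,  1.66863755e-05,  2.96820545e-01]), 'contact_force': array([-0.31785415,  0.0833735 , -0.71797189]), 'wrist_torque': array([-0.00323618,  0.01383634, -0.0068859 ]), 'grasp_force': 0.0, 'opening': 1.0001565508867043}
```

View pics/top0.png

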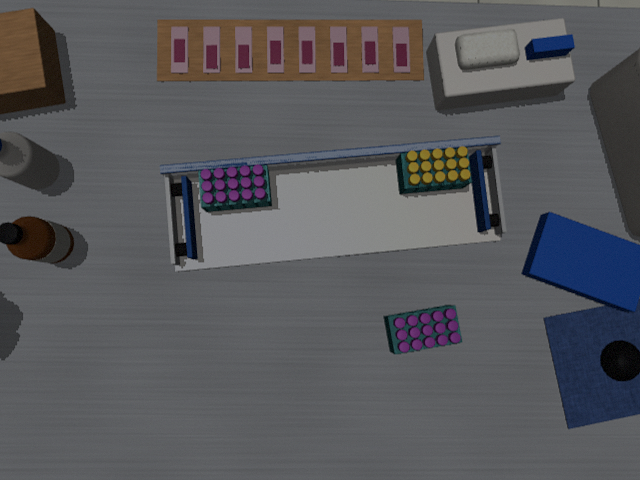

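View pics/side0.png

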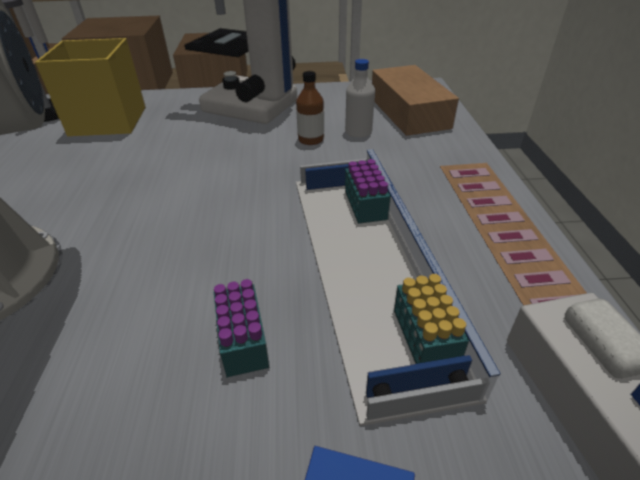

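The top view shows rack_mate at the left (+y) end near (234,187), the yellow rack near (438,167), and the loose rack near (425,330). The side view shows the loose rack near (240,325), mate near (368,190) and yellow near (430,315).

```bash
cat > h.py <<'E'
import numpy as np,cv2,pickle
from scipy.spatial.transform import Rotation as Ro
def rpy(a): return Ro.from_euler('xyz',a)
def rays(f,uv):
    uv=np.atleast_2d(uv).astype(float)
    d=np.c_[(uv[:,0]-f["cx"])/f["fx"],(uv[:,1]-f["cy"])/f["fy"],np.ones(len(uv))]
    return rpy(f["attitude"]).apply(d)
def plane(f,uv,z):
    d=rays(f,uv);return f["xyz"]+d*((z-f["xyz"][2])/d[:,2])[:,None]
def tri(f1,u1,f2,u2):
    a,b=rays(f1,u1)[0],rays(f2,u2)[0]
    s=np.linalg.lstsq(np.c_[a,-b],f2["xyz"]-f1["xyz"],rcond=None)[0]
    p,q=f1["xyz"]+a*s[0],f2["xyz"]+b*s[1]
    return (p+q)/2,np.linalg.norm(p-q)
def mask(f,c):
    h=cv2.cvtColor(f["color"],cv2.COLOR_BGR2HSV)
    lo,hi={"purple":((138,90,50),(165,255,255)),"yellow":((18,130,90),(32,255,255)),"teal":((80,90,20),(98,255,160)),"white":((0,0,150),(179,40,255))}[c]
    return cv2.inRange(h,lo,hi)
def blobs(m,k=9,amin=300):
    m2=cv2.morphologyEx(m,cv2.MORPH_CLOSE,np.ones((k,k),np.uint8))
    n,l,s,c=cv2.connectedComponentsWithStats(m2)
    return [(c[i],s[i],(l==i)&(m>0)) for i in range(1,n) if s[i,4]>amin]
def delta(s,pos,rot):
    """shift (m) and turn in present tool axes to reach world pos (mm), rpy rot"""
    R=rpy(s["tcp_rot"]);t=R.inv().apply(np.array(pos)-s["eef_pos"])/1000
    return t.round(4),(R.inv()*rpy(rot)).as_rotvec().round(4)
E
python3 - <<'E'
from h import *
from rig import r
d=pickle.load(open("f0.pkl","rb"))
for n in d:
    for c in("purple","yellow"):
        for b in blobs(mask(d[n],c)): print(n,c,b[0].round(1),b[1])
E
```

```text
side purple [367.5 177.1] [349 159  39  37 955]
side purple [236.5 312.6] [ 214  280   47   66 2407]
side yellow [82.6 50.7] [ 36  38  90  25 528]
side yellow [433.1 304.2] [ 404  274   61   60 2095]
top purple [232.2 183.4] [ 201  165   65   38 2046]
top purple [427. 330.] [ 395  309   65   44 2063]
top yellow [438.2 164.8] [ 407  147   63   37 1931]
```

```bash
python3 - <<'E'
from h import *
from rig import r
d=pickle.load(open("f0.pkl","rb"));T,S=d["top"],d["side"]
g=lambda n,c:[b for b in blobs(mask(d[n],c))]
for c,i,j,z in(("purple",1,1,68),("purple",0,0,74),("yellow",1,0,74)):
    b=g("top",c)[j]
    print(c,*tri(S,g("side",c)[i][0],T,b[0]))
    ys,xs=np.nonzero(b[2]);p=plane(T,np.c_[xs,ys],z)[:,:2].astype(np.float32)
    rc=cv2.minAreaRect(p);print(np.round(rc[0],1),np.round(rc[1],1),rc[2],p.mean(0))
s=r.sense()
E
```

```text
purple [ 424.84167382 -153.31070953   54.79606629] 2.3356409644132103
[ 424.5 -151. ] [49.6 88. ] 10.526531219482422 [ 424.42288 -150.76746]
purple [631.5993899  129.68590644  60.75883543] 2.306656937472672
[627.9 127.4] [48.1 89. ] 5.738727569580078 [627.9362  127.73808]
yellow [ 664.28128895 -169.02790552   65.62097036] 2.659605049197816
[ 660.9 -167.1] [47.6 88.5] 5.940613746643066 [ 661.13    -166.86899]
```

```bash
python3 - <<'E'
from h import *
from rig import r
print(delta(r.sense(),[424,-152,250],[np.pi,0,1.751]))
E
```

```text
(array([ 0.361 , -0.3552, -0.0189]), array([-1.1000e-03, -9.0000e-04, -1.4542e+00]))
```

{"method": "send_rows", "body": {"targets": [0.361, -0.355, -0.019, 0, 0, -1.454, 1, 0.361, -0.355, -0.019, 0, 0, -1.454, 1, 0.361, -0.355, -0.019, 0, 0, -1.454, 1, 0.361, -0.355, -0.019, 0, 0, -1.454, 1, 0.361, -0.355, -0.019, 0, 0, -1.454, 1, 0.361, -0.355, -0.019, 0, 0, -1.454, 1, 0.361, -0.355, -0.019, 0, 0, -1.454, 1, 0.361, -0.355, -0.019, 0, 0, -1.454, 1, 0.361, -0.355, -0.019, 0, 0, -1.454, 1, 0.361, -0.355, -0.019, 0, 0, -1.454, 1, 0.361, -0.355, -0.019, 0, 0, -1.454, 1, 0.361, -0.355, -0.019, 0, 0, -1.454, 1]}}

```text
clock: 1.1
eef_pos: [421.3, -156.5, 250.2]
tcp_rot: [3.141, 0.0, 1.757]
contact_force: [0.9, -1.1, 0.0]
opening: 0.996
grasp_force: 0.0
```

```bash
python3 - <<'E'
from h import *
from rig import r,cams
s=r.sense();print(s["eef_pos"],s["tcp_rot"],s["qpos"],delta(s,[424,-152,250],[np.pi,0,1.751]))
f=cams.grab_frame("wrist");cv2.imwrite("pics/w1.png",f["color"]);pickle.dump(f,open("w1.pkl","wb"));print({k:f[k] for k in f if k!="color"})
E
```

```text
[ 421.34500759 -156.47665792  250.15322177] [3.14144662e+00 1.11987921e-04 1.75740202e+00] [-3.58910193e-01  5.32530267e-02  1.96935975e+00 -2.21917980e-05
  1.11879693e+00 -5.45506202e-01] (array([0.0039, 0.0034, 0.0002]), array([0.0001, 0.0001, 0.0064]))
{'fx': 343.91317324386944, 'fy': 343.91317324386944, 'cx': 318.3912505168932, 'cy': 245.93273548142076, 'xyz': array([408.82540782, -89.02426177, 393.11915026]), 'attitude': array([ 2.86403735e+00, -1.98256370e-04,  1.85650907e-01])}
```

View pics/w1.png

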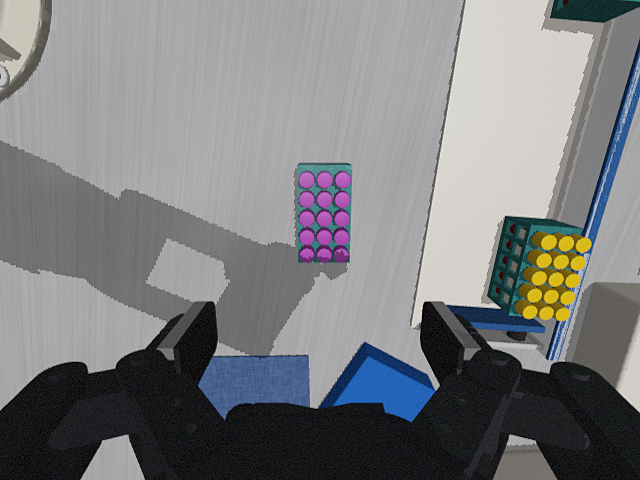

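The wrist picture shows the loose rack at about (325,213), nearly upright in the image and centred between the fingers, with the bay and yellow rack at the right. Next I'll take a second view over the bay.

```bash
python3 - <<'E'
from h import *
from rig import r
print(delta(r.sense(),[560,-50,290],[np.pi,0,1.751]))
E
```

```text
(array([ 0.0732,  0.1523, -0.0388]), array([ 0.003 , -0.0027,  0.0125]))
```

{"method": "send_rows", "body": {"targets": [0.037, 0.076, -0.02, 0, 0, 0, 1, 0.073, 0.152, -0.039, 0, 0, 0, 1, 0.073, 0.152, -0.039, 0, 0, 0, 1, 0.073, 0.152, -0.039, 0, 0, 0, 1, 0.073, 0.152, -0.039, 0, 0, 0, 1, 0.073, 0.152, -0.039, 0, 0, 0, 1, 0.073, 0.152, -0.039, 0, 0, 0, 1]}}

```text
clock: 1.73
eef_pos: [556.8, -59.4, 288.2]
tcp_rot: [-3.14, -0.0, 1.752]
contact_force: [-0.1, -0.6, -0.6]
opening: 1.002
grasp_force: 0.0
```

```bash
python3 - <<'E'
from h import *
from rig import r,cams
s=r.sense();print(s["eef_pos"],s["tcp_rot"])
f=cams.grab_frame("wrist");cv2.imwrite("pics/w2.png",f["color"]);pickle.dump(f,open("w2.pkl","wb"));print({k:f[k] for k in f if k!="color"})
E
```

```text
[556.75651113 -59.40179193 288.21458484] [-3.13969747e+00 -1.82256551e-04  1.75174464e+00]
{'fx': 343.91317324386944, 'fy': 343.91317324386944, 'cx': 318.3912505168932, 'cy': 245.93273548142076, 'xyz': array([544.90928878,   8.13619366, 431.21979004]), 'attitude': array([2.86431414e+00, 1.78934934e-03, 1.79957035e-01])}
```

View pics/w2.png

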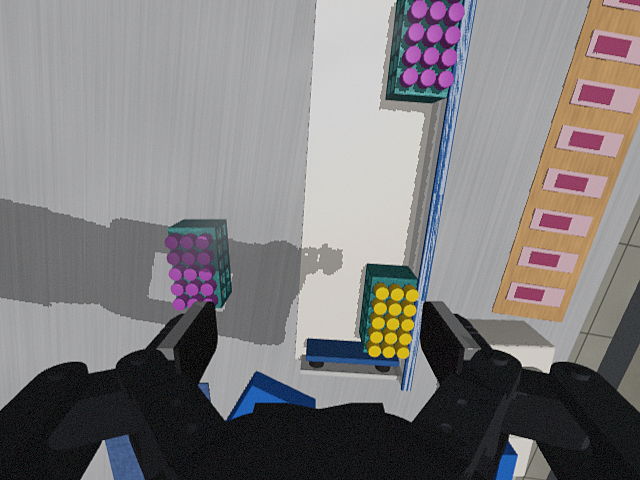

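The second wrist view shows the loose rack at (195,265), mate at (430,45) partly cut off, yellow at (390,318), and the fence running from (470,0) to (405,390).

```bash
python3 - <<'E'
from h import *
d=pickle.load(open("f0.pkl","rb"));d["w1"]=pickle.load(open("w1.pkl","rb"));d["w2"]=pickle.load(open("w2.pkl","rb"))
boxes={"w1":(285,150,360,275),"w2":(155,210,235,312)}
P={}
for n,(a,b,c,e) in boxes.items():
    h=cv2.cvtColor(d[n]["color"],cv2.COLOR_BGR2HSV)
    m=cv2.inRange(h,(135,70,50),(170,255,255)).copy();k=np.zeros_like(m);k[b:e,a:c]=m[b:e,a:c]
    k=cv2.erode(k,np.ones((3,3),np.uint8))
    N,l,s,ce=cv2.connectedComponentsWithStats(k)
    P[n]=[(ce[i],s[i,4]) for i in range(1,N) if s[i,4]>15]
    print(n,[(x.round(1).tolist(),int(q)) for x,q in P[n]])
# teal+purple outline in top, w1
for n,(a,b,c,e) in {**boxes,"top":(380,300,470,360)}.items():
    m=cv2.bitwise_or(mask(d[n],"teal"),mask(d[n],"purple"))[b:e,a:c]
    m=cv2.morphologyEx(m,cv2.MORPH_OPEN,np.ones((3,3),np.uint8))
    ys,xs=np.nonzero(m);hull=cv2.convexHull(np.c_[xs+a,ys+b].astype(np.int32))[:,0]
    for z in(50,68):
        rc=cv2.minAreaRect(plane(d[n],hull,z)[:,:2].astype(np.float32));print(n,z,np.round(rc[0],1),np.round(rc[1],1),round(rc[2],1))
E
```

```text
w1 [([306.3, 179.4], 154), ([324.2, 179.3], 155), ([342.3, 179.4], 158), ([306.4, 198.7], 156), ([324.0, 198.8], 156), ([341.7, 198.8], 159), ([306.6, 217.4], 160), ([323.9, 217.7], 154), ([340.9, 235.6], 485), ([306.8, 244.5], 325), ([323.7, 244.7], 320)]
w2 [([172.2, 240.8], 125), ([186.4, 241.9], 100), ([201.8, 242.1], 93), ([191.3, 279.1], 1480)]
w1 50 [ 426.3 -152. ] [ 53.2 100.3] 10.4
w1 68 [ 425.4 -148.7] [50.4 95.1] 10.4
w2 50 [ 430.  -152.3] [ 71.2 102.2] 10.4
w2 68 [ 435.4 -144.7] [67.8 97.3] 10.4
top 50 [ 425.1 -149.4] [ 55.7 102.8] 10.4
top 68 [ 426.  -145.8] [ 54.5 100.6] 10.4
```

```bash
python3 - <<'E'
from h import *
d=pickle.load(open("f0.pkl","rb"));d["w1"]=pickle.load(open("w1.pkl","rb"));d["w2"]=pickle.load(open("w2.pkl","rb"))
for a,b in(((306.3,179.4),(172.2,240.8)),((324.2,179.3),(186.4,241.9)),((342.3,179.4),(201.8,242.1))): print(tri(d["w1"],a,d["w2"],b))
f=d["w2"]
# white floor left edge, blue fence top right edge
hs=cv2.cvtColor(f["color"],cv2.COLOR_BGR2HSV);g=f["color"].min(2)
fl=[];fe=[]
for v in range(110,250,5):
    row=cv2.GaussianBlur(g,(3,3),0)[v].astype(int)[285:340];fl.append((285+np.argmax(np.diff(row[::1],n=1)),v))
for v in range(110,255,5):
    c=np.nonzero(cv2.inRange(hs,(100,80,40),(125,255,255))[v,415:480])[0]
    if len(c):fe.append((415+c.min(),v,415+c.max()))
fl=np.array(fl);fe=np.array(fe)
def fit(p):
    vx,vy,x,y=cv2.fitLine(p[:,:2].astype(np.float32),cv2.DIST_HUBER,0,.01,.01).ravel();yaw=np.arctan2(-vx*np.sign(vy),abs(vy));return yaw,x,y
for nm,p,z in(("floor",fl,6),("fenceL",fe[:,:2],60),("fenceR",fe[:,[2,1]],60)): print(nm,fit(plane(f,p,z)))
for n,(a,b,c,e) in {"top":(195,155,275,215)}.items():
    m=cv2.bitwise_or(mask(d[n],"teal"),mask(d[n],"purple"))[b:e,a:c]
    m=cv2.morphologyEx(m,cv2.MORPH_OPEN,np.ones((3,3),np.uint8))
    ys,xs=np.nonzero(m);hull=cv2.convexHull(np.c_[xs+a,ys+b].astype(np.int32))[:,0]
    rc=cv2.minAreaRect(plane(d[n],hull,56)[:,:2].astype(np.float32));print(n,rc)
# mate end face bottom corners & yellow in w2: bounding of teal
m=mask(f,"teal");
for bx in((380,80,460,106),(355,260,425,360)):
    a,b,c,e=bx;ys,xs=np.nonzero(m[b:e,a:c]);h=cv2.convexHull(np.c_[xs+a,ys+b].astype(np.int32));print(cv2.approxPolyDP(h,3,True)[:,0].tolist())
E
```

```text
(array([ 402.6451732 , -118.83504922,   62.89860169]), np.float64(1.0084809337594605))
(array([ 419.37036635, -115.62974984,   66.75813714]), np.float64(0.2179382357434597))
(array([ 436.06185368, -112.66245094,   66.97455279]), np.float64(0.0199749885719866))
floor (np.float32(0.10815306), np.float32(534.59296), np.float32(-30.325882))
fenceL (np.float32(0.111976944), np.float32(672.8284), np.float32(-17.393227))
fenceR (np.float32(0.10688336), np.float32(682.6044), np.float32(5.799261))
top ((625.549072265625, 126.73121643066406), (61.688907623291016, 100.41798400878906), 6.329139232635498)
[[448, 88], [447, 96], [432, 102], [386, 99], [388, 80]]
[[408, 267], [417, 282], [411, 317], [395, 353], [364, 352], [359, 329], [367, 264]]
```

```bash
python3 - <<'E'
from h import *
from rig import r
f=pickle.load(open("w2.pkl","rb"))
y=.108;ex=np.array([np.cos(y),np.sin(y)]);ey=np.array([-np.sin(y),np.cos(y)])
for n,p,z in(("mate base",[(386,99),(432,102)],6),("mate cap-end top",[(388,80)],56),("yellow",[(367,264),(408,267)],56)):
    q=plane(f,p,z)[:,:2];print(n,q,q@ex,q@ey)
print("fence",np.array([672.8,-17.4])@ex,"floor",np.array([534.6,-30.3])@ex)
print(delta(r.sense(),[426,-152,100],[np.pi,0,1.752]))
E
```

```text
mate base [[610.6992784   75.04783096]
 [663.3831594   81.3749531 ]] [615.23055922 668.28948794] [8.78319798 9.39465169]
mate cap-end top [[600.85191224  84.64507169]] [606.47505532] [19.38597126]
yellow [[ 622.28703653 -108.28356655]
 [ 669.60921254 -103.35878178]] [606.98948063 654.56678526] [-174.72909609 -174.93387017]
fence 667.0044938563799 floor 528.2191999477265
(array([-0.0674, -0.1441,  0.1885]), array([-0.0022, -0.0002, -0.0013]))
```

{"method": "send_rows", "body": {"targets": [-0.034, -0.072, 0.05, 0, 0, 0, 1, -0.067, -0.144, 0.1, 0, 0, 0, 1, -0.067, -0.144, 0.14, 0, 0, 0, 1, -0.067, -0.144, 0.17, 0, 0, 0, 1, -0.067, -0.144, 0.188, 0, 0, 0, 1, -0.067, -0.144, 0.188, 0, 0, 0, 1, -0.067, -0.144, 0.188, 0, 0, 0, 1, -0.067, -0.144, 0.188, 0, 0, 0, 1, -0.067, -0.144, 0.188, 0, 0, 0, 1]}}

```text
clock: 2.53
eef_pos: [428.3, -151.7, 102.1]
tcp_rot: [3.141, 0.0, 1.749]
contact_force: [0.2, -0.1, 0.7]
opening: 1.0
grasp_force: 0.0
```

```bash
python3 - <<'E'
from h import *
from rig import r,cams
s=r.sense();print(s["eef_pos"],s["tcp_rot"])
print(delta(s,[426,-152,15],[np.pi,0,1.752]))
E
```

```text
[ 428.30042639 -151.73760862  102.12669149] [3.14073020e+00 3.82170816e-04 1.74915664e+00]
(array([ 0.0002, -0.0024,  0.0871]), array([ 0.0009,  0.0004, -0.0028]))
```

{"method": "send_rows", "body": {"targets": [0, -0.001, 0.02, 0, 0, 0, 1, 0, -0.001, 0.045, 0, 0, 0, 1, 0, -0.001, 0.065, 0, 0, 0, 1, 0, -0.001, 0.08, 0, 0, 0, 1, 0, -0.001, 0.086, 0, 0, 0, 1, 0, -0.001, 0.086, 0, 0, 0, 1, 0, -0.001, 0.086, 0, 0, 0, 1]}}

```text
clock: 3.12
eef_pos: [428.3, -151.5, 16.3]
tcp_rot: [3.14, 0.001, 1.751]
contact_force: [-0.2, -0.4, 0.3]
opening: 1.001
grasp_force: 0.0
```

{"method": "send_rows", "body": {"targets": [0, 0, 0, 0, 0, 0, -0.2, 0, 0, 0, 0, 0, 0, -0.2, 0, 0, 0, 0, 0, 0, -0.2, 0, 0, 0, 0, 0, 0, -0.2, 0, 0, 0, 0, 0, 0, -0.2, 0, 0, 0, 0, 0, 0, -0.2, 0, 0, 0, 0, 0, 0, -0.2, 0, 0, 0, 0, 0, 0, -0.2], "grip_force": 35}}

```text
clock: 3.78
eef_pos: [427.4, -151.5, 16.1]
tcp_rot: [3.14, 0.001, 1.751]
contact_force: [-2.6, 1.2, 10.3]
opening: 0.629
grasp_force: 36.2
```

{"method": "send_rows", "body": {"targets": [0, 0, -0.01, 0, 0, 0, -0.2, 0, 0, -0.03, 0, 0, 0, -0.2, 0, 0, -0.05, 0, 0, 0, -0.2, 0, 0, -0.06, 0, 0, 0, -0.2, 0, 0, -0.06, 0, 0, 0, -0.2, 0, 0, -0.06, 0, 0, 0, -0.2]}}

```text
clock: 4.28
eef_pos: [427.1, -151.4, 75.5]
tcp_rot: [3.14, 0.001, 1.751]
contact_force: [-0.3, 0.8, -3.2]
opening: 0.629
grasp_force: 39.2
```

```bash
python3 - <<'E'
from h import *
from rig import r,cams
s=r.sense();print(s["eef_pos"],s["tcp_rot"],s["contact_force"])
y=.108;ex=np.array([np.cos(y),np.sin(y)]);ey=np.array([-np.sin(y),np.cos(y)])
p=610*ex-55*ey;print(p)
print(delta(s,[*p,76],[np.pi,0,1.679]))
E
```

```text
[ 427.12010815 -151.44218584   75.49100688] [3.14023102e+00 7.79891821e-04 1.75076341e+00] [-0.34834399  0.75430535 -3.17804339]
[612.37439594  11.07245229]
(array([ 0.1267,  0.2114, -0.0003]), array([0.0014, 0.0007, 0.0718]))
```

{"method": "send_rows", "body": {"targets": [0.006, 0.01, 0, 0, 0, 0.004, -0.2, 0.018, 0.03, 0, 0, 0, 0.01, -0.2, 0.033, 0.055, 0, 0, 0, 0.02, -0.2, 0.051, 0.085, 0, 0, 0, 0.03, -0.2, 0.069, 0.115, 0, 0, 0, 0.04, -0.2, 0.087, 0.145, 0, 0, 0, 0.05, -0.2, 0.103, 0.172, 0, 0, 0, 0.06, -0.2, 0.116, 0.193, 0, 0, 0, 0.066, -0.2, 0.124, 0.206, 0, 0, 0, 0.07, -0.2, 0.127, 0.211, 0, 0, 0, 0.072, -0.2, 0.127, 0.211, 0, 0, 0, 0.072, -0.2, 0.127, 0.211, 0, 0, 0, 0.072, -0.2]}}

```text
clock: 5.28
eef_pos: [610.2, 11.1, 73.8]
tcp_rot: [-3.139, 0.0, 1.679]
contact_force: [-1.5, 0.4, -2.5]
opening: 0.629
grasp_force: 39.0
```

```bash
python3 - <<'E'
from h import *
from rig import r,cams
s=r.sense();print(s["eef_pos"],s["tcp_rot"],s["contact_force"])
T=cams.grab_frame("top");cv2.imwrite("pics/t2.png",T["color"][100:300,130:530].repeat(2,0).repeat(2,1))
print(delta(s,[612.4,11,24],[np.pi,0,1.679]))
E
```

```text
[610.24295586  11.05095597  73.81010528] [-3.13898289e+00  2.77589833e-06  1.67928897e+00] [-1.54865764  0.43655084 -2.46523819]
(array([-0.0003,  0.0023,  0.0498]), array([-0.0026,  0.    ,  0.0003]))
```

View pics/t2.png

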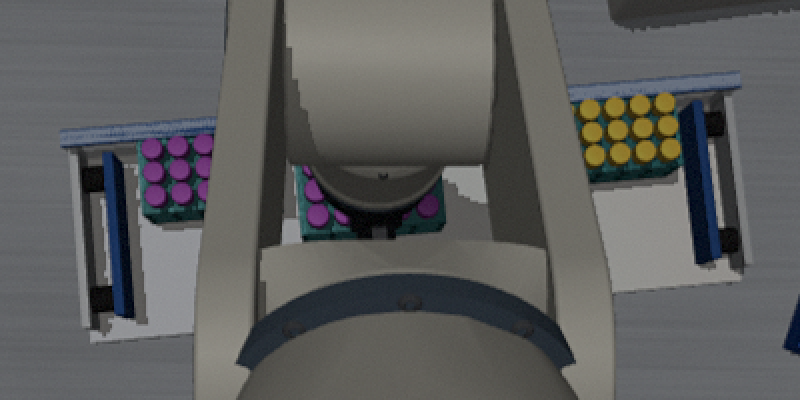

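The held rack (crop 298–445) lines up in the bay clear of mate (right edge about crop 278) and the yellow rack (left edge about 575), so I'll lower it.

{"method": "send_rows", "body": {"targets": [0, 0, 0.01, 0, 0, 0, -0.2, 0, 0, 0.025, 0, 0, 0, -0.2, 0, 0, 0.037, 0, 0, 0, -0.2, 0, 0, 0.044, 0, 0, 0, -0.2, 0, 0, 0.048, 0, 0, 0, -0.2, 0, 0, 0.05, 0, 0, 0, -0.2, 0, 0, 0.05, 0, 0, 0, -0.2, 0, 0, 0.05, 0, 0, 0, -0.2]}}

```text
clock: 6.0
eef_pos: [612.0, 11.4, 25.3]
tcp_rot: [3.141, 0.0, 1.679]
contact_force: [0.5, -0.4, -1.8]
opening: 0.624
grasp_force: 39.0
```

{"method": "send_rows", "body": {"targets": [0, 0, 0.001, 0, 0, 0, -0.2, 0, 0, 0.002, 0, 0, 0, -0.2, 0, 0, 0.003, 0, 0, 0, -0.2, 0, 0, 0.003, 0, 0, 0, -0.2]}}

```text
clock: 6.33
eef_pos: [611.9, 11.5, 22.2]
tcp_rot: [3.141, 0.0, 1.679]
contact_force: [-0.3, 0.3, -2.4]
opening: 0.622
grasp_force: 39.1
```

{"method": "send_rows", "body": {"targets": [0, 0, 0.001, 0, 0, 0, -0.2, 0, 0, 0.0015, 0, 0, 0, -0.2, 0, 0, 0.0015, 0, 0, 0, -0.2]}}

```text
clock: 6.58
eef_pos: [611.9, 11.5, 22.1]
tcp_rot: [3.141, 0.0, 1.679]
contact_force: [-5.6, -0.1, 13.6]
opening: 0.628
grasp_force: 41.0
```

{"method": "send_rows", "body": {"targets": [0, 0, 0, 0, 0, 0, 0.5, 0, 0, 0, 0, 0, 0, 0.5, 0, 0, 0, 0, 0, 0, 0.5, 0, 0, 0, 0, 0, 0, 0.5, 0, 0, -0.01, 0, 0, 0, 0.5, 0, 0, -0.03, 0, 0, 0, 0.5, 0, 0, -0.055, 0, 0, 0, 0.5, 0, 0, -0.08, 0, 0, 0, 0.5, 0, 0, -0.1, 0, 0, 0, 0.5, 0, 0, -0.1, 0, 0, 0, 0.5]}}

```text
clock: 7.42
eef_pos: [614.4, 11.4, 125.5]
tcp_rot: [3.135, 0.001, 1.679]
contact_force: [0.8, -0.1, 0.5]
opening: 0.751
grasp_force: 0.0
```

```bash
cat >> h.py <<'E'
yb=.108;EX=np.array([np.cos(yb),np.sin(yb)]);EY=np.array([-np.sin(yb),np.cos(yb)])
def bay(s,t): return s*EX+t*EY
E
python3 - <<'E'
from h import *
from rig import r,cams
s=r.sense();print(s["eef_pos"],s["qpos"],s["eef_pos"][:2]@EX,s["eef_pos"][:2]@EY)
print(delta(s,[*bay(543,-55),110],[np.pi,0,.108]))
E
```

```text
[614.42047267  11.43855018 125.53551601] [ 1.61650625e-02  4.48691776e-01  1.74979329e+00  1.93597094e-05
  9.36202888e-01 -9.18153424e-02] 612.0736173613949 -54.85658207630437
(array([-0.0001, -0.0692,  0.0151]), array([ 0.0059, -0.0049,  1.5708]))
```

{"method": "send_rows", "body": {"targets": [0, -0.02, 0, 0, 0, 0.12, 0.2, 0, -0.04, 0, 0, 0, 0.24, 0.2, 0, -0.06, 0, 0, 0, 0.36, 0.2, 0, -0.069, 0, 0, 0, 0.48, 0.2, 0, -0.069, 0, 0, 0, 0.6, 0.2, 0, -0.069, 0, 0, 0, 0.72, 0.2, 0, -0.069, 0, 0, 0, 0.84, 0.2, 0, -0.069, 0, 0, 0, 0.96, 0.2, 0, -0.069, 0, 0, 0, 1.08, 0.2, 0, -0.069, 0.01, 0, 0, 1.2, 0.2, 0, -0.069, 0.015, 0, 0, 1.32, 0.2, 0, -0.069, 0.015, 0, 0, 1.44, 0.2]}}

```text
clock: 8.42
eef_pos: [542.1, 4.0, 104.5]
tcp_rot: [-3.141, 0.002, 0.233]
contact_force: [-0.0, -0.1, -0.2]
opening: 0.598
grasp_force: 0.0
```

{"method": "send_rows", "body": {"targets": [0, 0, 0, 0, 0, 0.1, 0.2, 0, 0, 0, 0, 0, 0.13, 0.2, 0, 0, 0, 0, 0, 0.131, 0.2, 0, 0, 0, 0, 0, 0.131, 0.2]}}

```text
clock: 8.75
eef_pos: [542.9, 3.9, 105.5]
tcp_rot: [-3.142, 0.0, 0.109]
contact_force: [0.2, 0.3, -0.2]
opening: 0.602
grasp_force: 0.0
```

```bash
python3 - <<'E'
from h import *
from rig import r,cams
s=r.sense();print(s["eef_pos"],s["tcp_rot"],s["opening"],s["eef_pos"][:2]@EX,s["eef_pos"][:2]@EY)
print(delta(s,[*bay(543,-55),18],[np.pi,0,.108]))
f=cams.grab_frame("wrist");cv2.imwrite("pics/w3.png",f["color"])
E
```

```text
[542.92232919   3.9480078  105.48274524] [-3.14159140e+00  2.84818852e-04  1.09160947e-01] 0.6017477460881425 540.1846390707749 -54.596684992589395
(array([0.0028, 0.0004, 0.0875]), array([-0.    ,  0.0003,  0.0012]))
```

View pics/w3.png

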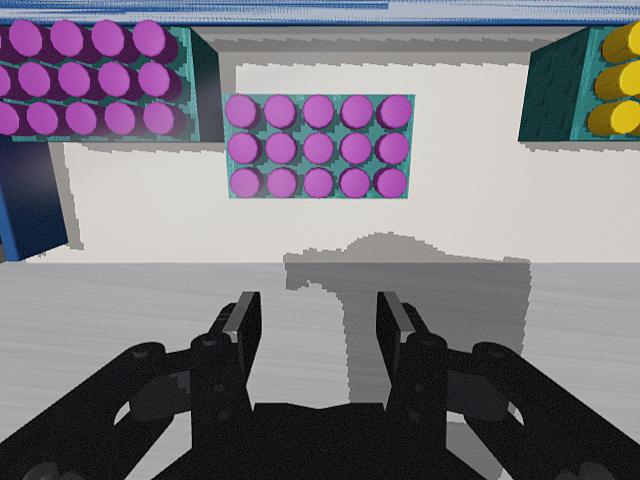

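The wrist picture shows the new rack upright at (318,147), parallel to the fence, with a small clear gap to mate (end at col 220) and a wide gap to yellow (col 520). The fingers straddle its front centre.

{"method": "send_rows", "body": {"targets": [0, 0, 0.02, 0, 0, 0, 0.2, 0, 0, 0.045, 0, 0, 0, 0.2, 0, 0, 0.065, 0, 0, 0, 0.2, 0, 0, 0.08, 0, 0, 0, 0.2, 0, 0, 0.087, 0, 0, 0, 0.2, 0.01, 0, 0.087, 0, 0, 0, 0.2, 0.02, 0, 0.087, 0, 0, 0, 0.2, 0.025, 0, 0.087, 0, 0, 0, 0.2, 0.03, 0, 0.087, 0, 0, 0, 0.2, 0.034, 0, 0.087, 0, 0, 0, 0.2, 0.038, 0, 0.087, 0, 0, 0, 0.2, 0.042, 0, 0.087, 0, 0, 0, 0.2]}}

```text
clock: 9.8
eef_pos: [584.7, 8.5, 18.8]
tcp_rot: [-3.142, 0.001, 0.108]
contact_force: [-2.6, -1.2, 2.0]
opening: 0.6
grasp_force: 0.4
```

{"method": "send_rows", "body": {"targets": [0.003, 0, 0, 0, 0, 0, 0.2, 0.006, 0, 0, 0, 0, 0, 0.2, 0.008, 0, 0, 0, 0, 0, 0.2, 0.008, 0, 0, 0, 0, 0, 0.2]}}

```text
clock: 10.13
eef_pos: [593.4, 9.4, 18.6]
tcp_rot: [3.142, -0.001, 0.108]
contact_force: [-0.9, 0.6, 0.2]
opening: 0.602
grasp_force: 0.0
```

{"method": "send_rows", "body": {"targets": [0.002, 0, 0, 0, 0, 0, 0.2, 0.004, 0, 0, 0, 0, 0, 0.2, 0.006, 0, 0, 0, 0, 0, 0.2, 0.007, 0, 0, 0, 0, 0, 0.2]}}

```text
clock: 10.47
eef_pos: [600.1, 10.1, 18.5]
tcp_rot: [3.142, -0.0, 0.108]
contact_force: [-2.1, 0.4, 0.3]
opening: 0.602
grasp_force: 0.6
```

{"method": "send_rows", "body": {"targets": [0.001, 0, 0, 0, 0, 0, 0.2, 0.002, 0, 0, 0, 0, 0, 0.2]}}

```text
clock: 10.63
eef_pos: [601.8, 10.3, 18.5]
tcp_rot: [-3.142, 0.0, 0.108]
contact_force: [-2.0, 1.1, -0.0]
opening: 0.601
grasp_force: 0.5
```

{"method": "send_rows", "body": {"targets": [0.001, 0, 0, 0, 0, 0, 0.2, 0.002, 0, 0, 0, 0, 0, 0.2]}}

```text
clock: 10.8
eef_pos: [603.8, 10.5, 18.5]
tcp_rot: [-3.142, 0.0, 0.108]
contact_force: [-1.5, -0.2, 0.1]
opening: 0.598
grasp_force: 0.5
```

{"method": "send_rows", "body": {"targets": [0.001, 0, 0, 0, 0, 0, 0.2, 0.002, 0, 0, 0, 0, 0, 0.2]}}

```text
clock: 10.97
eef_pos: [605.4, 10.7, 18.4]
tcp_rot: [3.142, 0.001, 0.108]
contact_force: [-4.7, -1.1, 0.6]
opening: 0.593
grasp_force: 1.2
```

{"method": "send_rows", "body": {"targets": [0.001, 0, 0, 0, 0, 0, 0.2, 0.0015, 0, 0, 0, 0, 0, 0.2]}}

```text
clock: 11.13
eef_pos: [605.4, 10.7, 18.2]
tcp_rot: [-3.142, 0.004, 0.108]
contact_force: [-8.4, -2.0, 3.7]
opening: 0.599
grasp_force: 1.9
```

{"method": "send_rows", "body": {"targets": [0.001, 0, 0, 0, 0, 0, 0.2, 0.001, 0, 0, 0, 0, 0, 0.2]}}

```text
clock: 11.3
eef_pos: [605.4, 10.8, 17.9]
tcp_rot: [-3.141, 0.006, 0.108]
contact_force: [-10.7, -2.4, 4.3]
opening: 0.601
grasp_force: 2.0
```

{"method": "send_rows", "body": {"targets": [-0.01, 0, 0, 0, 0, 0, 0.2, -0.03, 0, 0, 0, 0, 0, 0.2, -0.035, 0, -0.02, 0, 0, 0, 0.2, -0.035, 0, -0.05, 0, 0, 0, 0.0, -0.035, 0, -0.08, 0, 0, 0, -0.5, -0.035, 0, -0.095, 0, 0, 0, -1, -0.035, 0, -0.095, 0, 0, 0, -1]}}

```text
clock: 11.88
eef_pos: [576.4, 7.3, 117.7]
tcp_rot: [3.141, -0.008, 0.108]
contact_force: [0.2, -0.4, 0.5]
opening: 0.081
grasp_force: 0.0
```

```bash
python3 - <<'E'
from h import *
from rig import r,cams
s=r.sense();print(s["eef_pos"],s["eef_pos"][:2]@EX,s["eef_pos"][:2]@EY)
f=cams.grab_frame("wrist");pickle.dump(f,open("w4.pkl","wb"));cv2.imwrite("pics/w4.png",f["color"])
print(delta(s,[*bay(640,-135),112],[np.pi,0,1.679]))
E
```

```text
[576.3533958    7.29000586 117.66878845] 573.7811596759706 -54.87769889026894
(array([0.0662, 0.0801, 0.0063]), array([ 0.0069, -0.0058, -1.5712]))
```

View pics/w4.png

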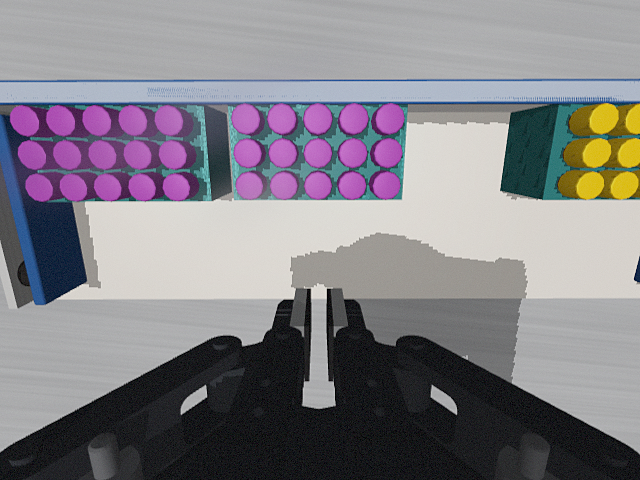

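The picture shows the new rack flush on the fence line (edges level at row 199), about 12 mm from mate, with yellow undisturbed. The fingers are shut.

{"method": "send_rows", "body": {"targets": [0.02, 0.02, 0, 0, 0, -0.12, -1, 0.04, 0.04, 0, 0, 0, -0.24, -1, 0.055, 0.06, 0, 0, 0, -0.36, -1, 0.064, 0.08, 0, 0, 0, -0.48, -1, 0.064, 0.08, 0, 0, 0, -0.6, -1, 0.064, 0.08, 0, 0, 0, -0.72, -1, 0.064, 0.08, 0, 0, 0, -0.84, -1, 0.064, 0.08, 0, 0, 0, -0.96, -1, 0.064, 0.08, 0, 0, 0, -1.08, -1, 0.064, 0.08, 0, 0, 0, -1.2, -1, 0.064, 0.08, 0, 0, 0, -1.32, -1, 0.064, 0.08, 0, 0, 0, -1.44, -1]}}

```text
clock: 12.93
eef_pos: [645.0, -65.3, 111.9]
tcp_rot: [-3.14, -0.0, 1.554]
contact_force: [0.3, 0.1, -0.7]
opening: -0.001
grasp_force: 0.0
```

{"method": "send_rows", "body": {"targets": [0, 0, 0, 0, 0, -0.1, -1, 0, 0, 0, 0, 0, -0.131, -1, 0, 0, 0, 0, 0, -0.131, -1, 0, 0, 0, 0, 0, -0.131, -1]}}

```text
clock: 13.27
eef_pos: [645.1, -65.3, 112.3]
tcp_rot: [-3.14, -0.0, 1.677]
contact_force: [-0.3, 1.1, 0.4]
opening: -0.004
grasp_force: 0.0
```

```bash
python3 - <<'E'
from h import *
from rig import r,cams
s=r.sense();print(s["eef_pos"],s["tcp_rot"],s["eef_pos"][:2]@EX,s["eef_pos"][:2]@EY)
f=cams.grab_frame("wrist");pickle.dump(f,open("w5.pkl","wb"));cv2.imwrite("pics/w5.png",f["color"])
print(delta(s,[*bay(638,-135),22],[np.pi,0,1.679]))
E
```

```text
[645.11808157 -65.33083319 112.29618825] [-3.14041073e+00 -2.72078800e-04  1.67731562e+00] 634.3173868421853 -134.4875819154586
(array([-0.0005,  0.0038,  0.0903]), array([-0.0012, -0.0003, -0.0017]))
```

View pics/w5.png

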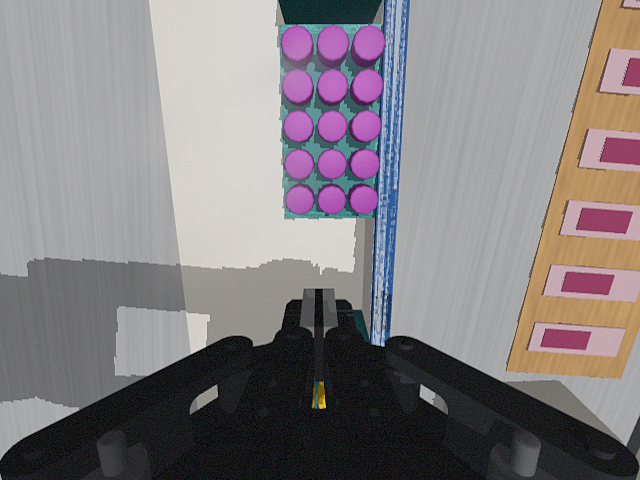

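The new rack (columns 283–380) is flush along the fence ahead of the shut fingers. The tip is at (320,290), in the gap clear of yellow's end.

{"method": "send_rows", "body": {"targets": [0, 0.003, 0.015, 0, 0, 0, -1, 0, 0.003, 0.035, 0, 0, 0, -1, 0, 0.003, 0.05, 0, 0, 0, -1, 0, 0.003, 0.06, 0, 0, 0, -1, 0, 0.003, 0.06, 0, 0, 0, -1]}}

```text
clock: 13.73
eef_pos: [646.8, -64.9, 50.3]
tcp_rot: [-3.137, -0.001, 1.678]
contact_force: [0.3, 0.4, 0.0]
opening: -0.001
grasp_force: 0.0
```

{"method": "send_rows", "body": {"targets": [0, 0, 0.005, 0, 0, 0, -1, 0, 0, 0.01, 0, 0, 0, -1, 0, 0, 0.015, 0, 0, 0, -1, 0, 0, 0.02, 0, 0, 0, -1, 0, 0, 0.026, 0, 0, 0, -1, 0, 0, 0.026, 0, 0, 0, -1]}}

```text
clock: 14.23
eef_pos: [648.0, -65.0, 26.4]
tcp_rot: [-3.14, -0.0, 1.679]
contact_force: [0.7, 0.2, 0.0]
opening: 0.001
grasp_force: 0.0
```

{"method": "send_rows", "body": {"targets": [0.004, 0, 0, 0, 0, 0, -1, 0.008, 0, 0, 0, 0, 0, -1, 0.012, 0, 0, 0, 0, 0, -1, 0.014, 0, 0, 0, 0, 0, -1, 0.016, 0, 0, 0, 0, 0, -1, 0.018, 0, 0, 0, 0, 0, -1, 0.02, 0, 0, 0, 0, 0, -1, 0.022, 0, 0, 0, 0, 0, -1, 0.024, 0, 0, 0, 0, 0, -1]}}

```text
clock: 14.98
eef_pos: [646.2, -41.4, 27.7]
tcp_rot: [3.141, 0.0, 1.679]
contact_force: [0.5, -2.4, 1.5]
opening: -0.001
grasp_force: 1.4
```

{"method": "send_rows", "body": {"targets": [0.001, 0, 0, 0, 0, 0, -1, 0.002, 0, 0, 0, 0, 0, -1, 0.003, 0, 0, 0, 0, 0, -1, 0.004, 0, 0, 0, 0, 0, -1]}}

```text
clock: 15.32
eef_pos: [645.8, -37.4, 27.7]
tcp_rot: [3.141, 0.0, 1.679]
contact_force: [0.1, -3.9, 2.5]
opening: -0.005
grasp_force: 1.9
```

{"method": "send_rows", "body": {"targets": [0.001, 0, 0, 0, 0, 0, -1, 0.002, 0, 0, 0, 0, 0, -1, 0.003, 0, 0, 0, 0, 0, -1, 0.004, 0, 0, 0, 0, 0, -1]}}

```text
clock: 15.65
eef_pos: [645.3, -33.3, 27.7]
tcp_rot: [3.141, 0.0, 1.679]
contact_force: [0.3, -5.6, 3.8]
opening: -0.0
grasp_force: 2.4
```

{"method": "send_rows", "body": {"targets": [-0.004, 0, 0, 0, 0, 0, -1, -0.006, 0, 0, 0, 0, 0, -1, -0.006, 0, 0.006, 0, 0, 0, -1, -0.006, 0, 0.01, 0, 0, 0, -1, -0.006, 0, 0.013, 0, 0, 0, -1, -0.006, 0, 0.013, 0, 0, 0, -1]}}

```text
clock: 16.15
eef_pos: [644.9, -39.0, 13.3]
tcp_rot: [-3.14, -0.001, 1.679]
contact_force: [-0.9, -0.1, -0.7]
opening: -0.001
grasp_force: 0.0
```

```bash
python3 - <<'E'
from h import *
from rig import r,cams
f=cams.grab_frame("wrist");s=cams.grab_frame("side")["color"][140:400,200:500].copy()
cv2.imwrite("pics/c6.png",np.hstack([cv2.resize(f["color"][:,150:480],(330,480)),cv2.resize(s,(466,480)[:2])]))
E
```

```text
(no output)
```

View pics/c6.png

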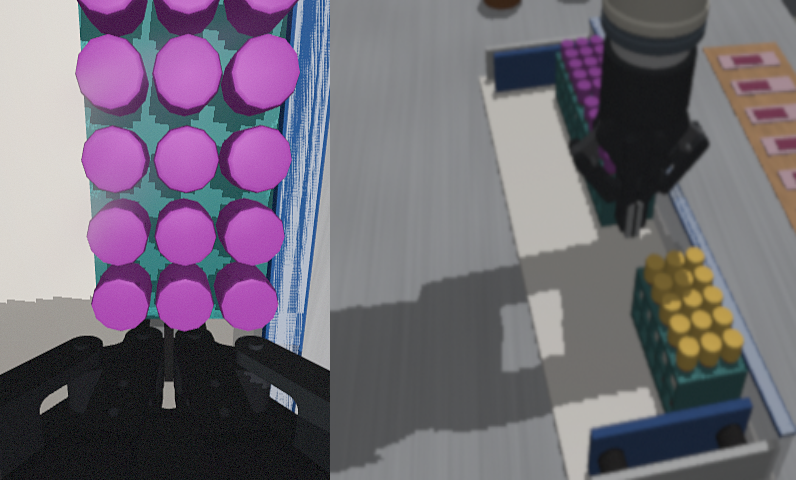

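Both racks stand flat and aligned, the finger tip is just clear of the new rack's end face, and yellow is untouched. I'll continue with the lower push.

{"method": "send_rows", "body": {"targets": [0.002, 0, 0, 0, 0, 0, -1, 0.004, 0, 0, 0, 0, 0, -1, 0.005, 0, 0, 0, 0, 0, -1, 0.006, 0, 0, 0, 0, 0, -1, 0.007, 0, 0, 0, 0, 0, -1, 0.008, 0, 0, 0, 0, 0, -1, 0.009, 0, 0, 0, 0, 0, -1, 0.01, 0, 0, 0, 0, 0, -1, 0.011, 0, 0, 0, 0, 0, -1, 0.012, 0, 0, 0, 0, 0, -1]}}

```text
clock: 17.08
eef_pos: [644.7, -27.4, 14.7]
tcp_rot: [3.141, 0.0, 1.679]
contact_force: [0.4, -5.7, 0.9]
opening: 0.001
grasp_force: 0.0
```

{"method": "send_rows", "body": {"targets": [0.001, 0, 0, 0, 0, 0, -1, 0.002, 0, 0, 0, 0, 0, -1, 0.003, 0, 0, 0, 0, 0, -1, 0.004, 0, 0, 0, 0, 0, -1]}}

```text
clock: 17.42
eef_pos: [644.2, -23.4, 14.7]
tcp_rot: [3.141, 0.0, 1.679]
contact_force: [1.6, -5.4, 2.0]
opening: -0.004
grasp_force: 0.0
```

{"method": "send_rows", "body": {"targets": [0.001, 0, 0, 0, 0, 0, -1, 0.002, 0, 0, 0, 0, 0, -1, 0.003, 0, 0, 0, 0, 0, -1]}}

```text
clock: 17.67
eef_pos: [643.9, -20.4, 14.7]
tcp_rot: [3.141, 0.0, 1.679]
contact_force: [0.2, -5.5, 1.8]
opening: -0.0
grasp_force: 0.0
```

{"method": "send_rows", "body": {"targets": [0.001, 0, 0, 0, 0, 0, -1, 0.002, 0, 0, 0, 0, 0, -1]}}

```text
clock: 17.83
eef_pos: [643.7, -18.4, 14.7]
tcp_rot: [3.141, 0.0, 1.679]
contact_force: [0.8, -5.5, 1.7]
opening: 0.0
grasp_force: 0.0
```

{"method": "send_rows", "body": {"targets": [0.001, 0, 0, 0, 0, 0, -1, 0.002, 0, 0, 0, 0, 0, -1]}}

```text
clock: 18.0
eef_pos: [643.5, -16.4, 14.7]
tcp_rot: [3.141, 0.0, 1.679]
contact_force: [1.6, -4.5, 2.4]
opening: 0.001
grasp_force: 0.0
```

{"method": "send_rows", "body": {"targets": [0.001, 0, 0, 0, 0, 0, -1, 0.002, 0, 0, 0, 0, 0, -1]}}

```text
clock: 18.17
eef_pos: [643.3, -14.7, 14.7]
tcp_rot: [3.141, 0.001, 1.679]
contact_force: [0.8, -7.7, 2.3]
opening: -0.002
grasp_force: 0.0
```

{"method": "send_rows", "body": {"targets": [0.001, 0, 0, 0, 0, 0, -1, 0.0015, 0, 0, 0, 0, 0, -1]}}

```text
clock: 18.33
eef_pos: [643.1, -13.8, 14.7]
tcp_rot: [3.141, 0.001, 1.679]
contact_force: [0.9, -11.6, 1.4]
opening: -0.002
grasp_force: 0.0
```

{"method": "send_rows", "body": {"targets": [0.001, 0, 0, 0, 0, 0, -1, 0.001, 0, 0, 0, 0, 0, -1]}}

```text
clock: 18.5
eef_pos: [643.0, -13.1, 14.7]
tcp_rot: [3.141, 0.002, 1.679]
contact_force: [0.5, -11.2, 1.7]
opening: 0.004
grasp_force: 0.0
```

{"method": "send_rows", "body": {"targets": [0.001, 0, 0, 0, 0, 0, -1, 0.001, 0, 0, 0, 0, 0, -1, 0.001, 0, 0, 0, 0, 0, -1]}}

```text
clock: 18.75
eef_pos: [642.9, -12.5, 14.7]
tcp_rot: [3.141, 0.002, 1.679]
contact_force: [0.3, -14.0, 2.7]
opening: 0.0
grasp_force: 0.0
```

Firm. Now I'll back off slowly, then lift clear.

{"method": "send_rows", "body": {"targets": [-0.0005, 0, 0, 0, 0, 0, -1, -0.001, 0, 0, 0, 0, 0, -1, -0.0015, 0, 0, 0, 0, 0, -1, -0.002, 0, 0, 0, 0, 0, -1, -0.003, 0, 0, 0, 0, 0, -1, -0.004, 0, 0, 0, 0, 0, -1, -0.006, 0, 0, 0, 0, 0, -1, -0.01, 0, 0, 0, 0, 0, -1, -0.015, 0, 0, 0, 0, 0, -1, -0.015, 0, 0, 0, 0, 0, -1]}}

```text
clock: 19.58
eef_pos: [644.4, -26.6, 14.4]
tcp_rot: [-3.141, 0.0, 1.678]
contact_force: [-0.7, -0.9, 0.6]
opening: 0.005
grasp_force: 0.0
```

{"method": "send_rows", "body": {"targets": [0, 0, -0.015, 0, 0, 0, -1, 0, 0, -0.04, 0, 0, 0, -1, 0, 0, -0.075, 0, 0, 0, -1, 0, 0, -0.11, 0, 0, 0, -1, 0, -0.02, -0.14, 0, 0, 0, -1, 0, -0.06, -0.15, 0, 0, 0, -1, 0, -0.1, -0.15, 0, 0, 0, -1, 0, -0.14, -0.15, 0, 0, 0, -1, 0, -0.18, -0.15, 0, 0, 0, -1, 0, -0.21, -0.15, 0, 0, 0, -1, 0, -0.23, -0.15, 0, 0, 0, -1, 0, -0.23, -0.15, 0, 0, 0, -1]}}

```text
clock: 20.58
eef_pos: [411.0, -50.6, 164.1]
tcp_rot: [-3.138, -0.001, 1.678]
contact_force: [-0.1, 0.2, -0.3]
opening: -0.001
grasp_force: 0.0
```

```bash
python3 - <<'E'
from h import *
from rig import r,cams
s=r.sense();print(s["clock"],s["eef_pos"],s["contact_force"])
w=cams.grab_frame("wrist");t=cams.grab_frame("top");sd=cams.grab_frame("side")
pickle.dump({"wrist":w,"top":t,"side":sd},open("f7.pkl","wb"))
a=cv2.resize(w["color"],(400,300));b=cv2.resize(sd["color"][140:380,290:490],(400,480))[:300]
c=cv2.resize(t["color"][130:280,150:350],(400,300));d=cv2.resize(t["color"][130:280,330:530],(400,300))
cv2.imwrite("pics/c7.png",np.vstack([np.hstack([a,b]),np.hstack([c,d])]))
E
```

```text
20.5833 [411.03804129 -50.63863588 164.08906355] [-0.1199501   0.1521664  -0.31025319]
```

View pics/c7.png

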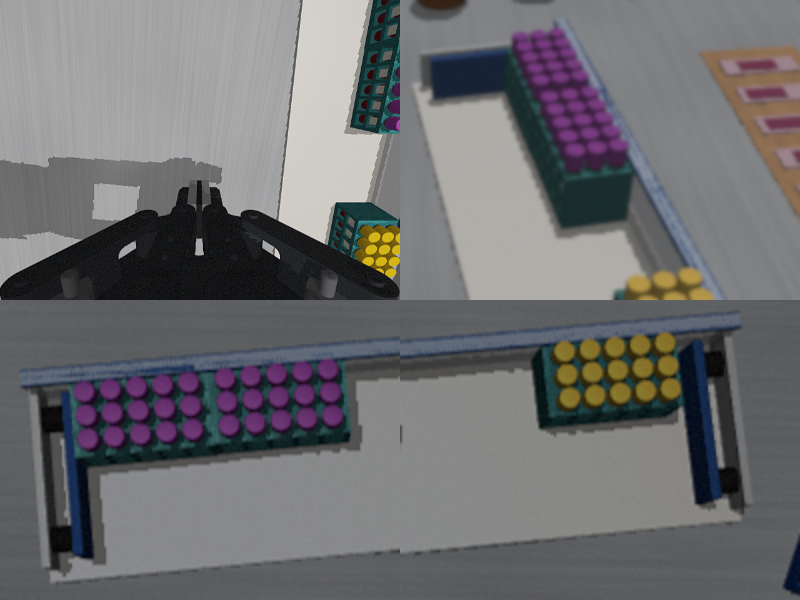

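The final composite shows the two purple racks butted together in line against the fence and the left plate, upright, with the yellow rack unmoved. One numeric check on alignment before handing in.

```bash
python3 - <<'E'
from h import *
f=pickle.load(open("f7.pkl","rb"))["top"];o=pickle.load(open("f0.pkl","rb"))["top"]
for n,g in(("new",f),("old",o)): print(n,"yellow",blobs(mask(g,"yellow"))[0][0])
m=cv2.erode(mask(f,"purple"),np.ones((3,3),np.uint8))
N,l,s,c=cv2.connectedComponentsWithStats(m)
p=plane(f,c[1:][s[1:,4]>12],74)[:,:2];q=np.c_[p@EX,p@EY];print(len(q));q=q[np.argsort(q[:,1])];print(q.round(1).tolist())
E
```

```text
new yellow [438.18186528 164.80518135]
old yellow [438.16778871 164.81408597]
30
[[622.0, -57.8], [639.1, -57.8], [655.4, -57.8], [638.8, -39.5], [621.5, -39.5], [655.4, -39.4], [621.7, -21.2], [638.8, -21.0], [655.6, -20.7], [621.7, -2.6], [638.8, -2.6], [655.5, -2.3], [621.7, 15.8], [638.7, 15.9], [655.4, 16.0], [621.0, 41.8], [654.9, 42.0], [637.9, 42.0], [620.8, 60.1], [654.7, 60.4], [637.8, 60.6], [637.7, 78.7], [620.7, 78.9], [654.5, 79.0], [620.6, 97.3], [637.5, 97.3], [654.2, 97.5], [620.8, 115.5], [637.6, 115.7], [654.3, 115.8]]
```

```bash
python3 -c "
from rig import r
print(r.sign_off())"
```

```text
the job is handed in; nothing more can be done
None
```

The job is handed in: the loose purple rack stands flush against the back fence, butted against the other purple rack, and I pushed the pair gently (about 14 N peak at the wrist) up against the left end plate; the racks are upright and the yellow rack was not moved.

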